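Lock out the air, then open the filter pot

TASK

Make the air line safe and open the filter pot: turn the black regulator knob so its white pointer stands on the red mark, then slide the yellow fork lock fully home over the knob. Then turn the red cover of the blue filter pot counter-clockwise until you feel it meet its stop, without forcing it, lift it straight off and lay it down right way up in the middle of the square grey mat. Leave the jar, the breakers and the printing pads where they stand.

Things in the scene. Friction and masses are not known exactly. Their poses are not given: they have to be found in the camera images.
- regulator: air regulator, fixed to the bench: grey housing 190 (x) x 84 (y) x 20 mm high, origin at the centre of its underside. Knob axis at x = -50 mm, y = 0; the red mark is on the white dial on the -x side of the knob; the lock lies on the +x side and slides along -x.
- knob (a joint): angle of the black knob in rad, grows clockwise seen from above, range 0 to 2.8; at 1.40 the pointer stands on the red mark. Friction 0.1 N m. At value q the pointer direction is regulator yaw + pi + 1.40 - q.
- knob_top (a point): centre of the top of the knob's grip bar, on the knob axis, 59.5 mm above the bench; the bar is 56 mm long, 14 mm thick and 30 mm high, a round skirt of 48 mm diameter lies below it. The white stripe on one half of the bar is the pointer.
- lock (a joint): travel of the yellow fork lock in m: 0 open, 0.050 fully home over the knob bar (prongs either side of the bar). Friction about 2.5 N.
- lock_tab (a point): centre of the top of the lock's upright grip tab, 68 mm above the bench; the tab is 28 mm long along the slide, 16 mm thick across it (pinch it across the slide) and 34 mm high.
- pot: blue filter pot, fixed to the bench, 120 mm foot, 138 mm across its aluminium clamp ring, origin at the centre of its underside. The ring is clamped on at an angle that this pose does not give: the cover's lugs come free of the ring's claws only after 0.35 to 1.05 rad of counter-clockwise turn (from above), and meet their stop about 0.2 rad later.
- pot_rim (a point): centre of the pot's mouth (82 mm wide), level with its rim, 60 mm above the bench. Round it on the ring two claws, a half turn apart,, each 1.0 rad long, reach from 52 to 69 mm radius, undersides 68.5 mm and tops 74.5 mm above the bench; they hold the cover's lugs down. The stops for the lugs stand at 60 mm radius, up to 73 mm high.
- cover: loose red cover, 0.3 kg, 97 mm diameter, with two steel lugs reaching out to 59 mm radius along its +x and -x axes; origin at the centre of the underside of its black spigot (74 mm diameter, 8 mm deep, in the pot's mouth), z up. Closed, the origin is 52 mm above the pot's underside. Plate top 16 mm above the origin (18.7 mm beside the bar).
- cover_bar (a point): centre of the top of the cover's grip bar, 52 mm above the cover's origin (104 mm above the bench when closed); the bar is 64 mm long along the cover's x, 14 mm thick and 33 mm high above the plate.
- mat: square grey mat with black edge, 130 x 130 x 5 mm, fixed, origin at the centre of its underside.
- jar: glass jar, 64 mm diameter, 70 mm high, loose bystander; origin at the centre of its underside.
- breaker: grey circuit breaker, 83 x 37 x 71 mm, loose bystander; origin at the centre of its underside.
- pad: red printing pad on a 44 mm wooden block, 44 mm high, loose bystander; origin at the centre of its underside.
- pad_white: white printing pad on a 48 mm wooden block, 44 mm high, loose bystander; origin at the centre of its underside.

How it is judged:
By the outcome, as a careful person would: the job done as asked, in the order asked, and still so for the second after the job is handed in, with the robot touching nothing.
It also fails if it takes over 64 s, if anything falls off the work surface, if the arm or the gripper's body presses on something with over 40 N, if the wrist force passes 120 N, or if a joint passes its speed limit or range.

ROBOT

A 6-joint arm with a two-finger parallel gripper is mounted at the origin on a cart in front of the work surface, level with it; the furniture and walls round the work are solid. World frame = base frame: x ahead of the robot, y to its left, z up, the work surface at z = 0. Lengths are in m, angles in rad, forces in N, time in s.
With the tool pointing down it reaches from about 0.4 to 0.825 m from the base axis. Payload 7 kg.
Tool frame: the origin (TCP) lies midway between the tips of the shut fingers; the grasp point (between the pads) lies 19 mm behind it; z points along the fingers, y is the line along which they close (so a half turn about z gives the same grasp; the last joint's range is limited). The gripper opens to 85 mm and grips with 20 to 120 N. Pads are 22 mm wide; open, the fingers measure 114 mm over their backs; the gripper's body (76 mm by 85 mm) begins 54 mm behind the grasp point. The pads swing forward as they close: fully open they stand 13 mm farther back than shut.
Start: joints at [-0.976, 0.359, 0.012, 0, -1.224, -0.288], TCP at [0.204, -0.643, 0.231] pointing down, gripper open.
Joint ranges: [-3.07, 3.07], [-1.43, 2.12], [-1.02, 1.25], [-3.03, 1.67], [-3.05, -0], [-3.03, 3.03]. Speed limits (rad/s): [2.39, 2.39, 3.01, 3.14, 3.14, 3.14].

INTERFACE

Orientations are given as a rotation vector (axis times angle).
In Python, from station import arm gives the robot as it stands. The module is installed in compiled form; this text tells all that it offers.
- The arm moves only by the tool step_arm, never from a script. Its argument "increments" is a list of rows, each a list of 7 numbers: the shift along the tool's x, y, z in cm, then the turn, a rotation vector about the tool's x, y, z in rad, then the opening, from 0 (shut) to 1 (fully open). In form: [[tx, ty, tz, ax, ay, az, claw], ...]. A call has exactly 10 rows; each row shifts and turns the commanded pose from where the row before left it, along the tool's axes as they then stand; what a row does not reach is not made up. A row lasts 1/10 s, in which the tool goes at most 50 mm and 8.59 degrees, less where a joint would pass 70% of its speed; a pose out of reach is approached as far as the arm can. A call is refused whole if a number of a shift passes 5 or a number of a turn 0.15, either way. A call with a gripper value outside its range is refused whole. The fingers move at their own pace and stop on an object; the grip force is fixed at half the most. Time passes only in rows, so rows that do not move let the fingers close, or fill a call up. It gives the time, the measured TCP pose, the force, the opening and the grip force at its end, in the units of the state.
- arm.read_state(): the state, without advancing time (a new reading comes with each control period).
- arm.grab_frame(name): name is "scene" or "top"; returns the picture (400x640x3 uint8, red, green, blue); there is no depth.
- arm.camera_model(name): a dict with "fx", "fy", "cx", "cy" (pixels), "extrinsics" (4x4, takes a point from world to camera coordinates). Camera axes: x right, y down, z forward; pixel columns grow to the right and rows downward; lengths in m; the calibration is good to about 2 mm. A picture is of the moment at which its call begins. camera_model takes no time and is no camera call.
- arm.hand_in(): hands the job in; it is judged then, once.
The state is a dict: "time_s": time; "joint_positions": joint angles; "joint_velocities": joint speeds; "tau": joint torques, N m; "ee_pos": TCP position; "orientation": TCP orientation; "force": force on the tool from outside, world axes, zero at the start; "wrist_torque": the same for the moment, N m; "opening": finger opening in m; "finger_force": force on a finger pad.
Only numpy, scipy, OpenCV 4.12 (cv2) and the standard library are available. Lean on these libraries where they do the work, as an engineer would, in place of code of your own. Each camera call takes 0.05 s, during which the arm holds its last target. There are 200 camera calls.

## Working session

There is one attempt and no reset: what is moved stays moved. The work goes in short steps, Python scripts to look and compute and a tool call to move; the robot and the scene stay as the last step left them, time stands still between calls to the robot, and variables do not carry over. Pictures are saved under pics/ and viewed, at most 10 in all, crops included, and the job is handed in when it is done.

Besides the shell and the picture viewer there is one more tool, called after "Request:" as a command line: name --pt "numbers of a row" for each row, then --argument value for the rest. step_arm: Moves the arm, as the interface text tells. Its arguments: {"type":"object","properties":{"increments":{"type":"array","items":{"type":"array","items":{"type":"number"}}}},"required":["increments"]}

```bash
mkdir -p pics; python3 - <<'E'
from station import arm
import cv2,numpy as np
for n in("scene","top"):
    f=arm.grab_frame(n); cv2.imwrite(f"pics/{n}0.png",f[:,:,::-1])
    m=arm.camera_model(n); print(n,m["fx"],m["fy"],m["cx"],m["cy"]); print(np.round(m["extrinsics"],4))
s=arm.read_state(); print(s)
E
```

```text
scene 492.76269374508934 492.76269374508934 324.8043219227306 191.87741089208123
[[-0.4758 -0.8794  0.018   0.3359]
 [-0.4905  0.2482 -0.8354  0.3046]
 [ 0.7301 -0.4063 -0.5494  0.9928]
 [ 0.      0.      0.      1.    ]]
top 377.5714245004658 377.5714245004658 312.0996705178265 203.41336140117448
[[-0.0273 -0.9996  0.0026  0.1173]
 [-0.9957  0.0269 -0.0883  0.5164]
 [ 0.0882 -0.005  -0.9961  1.0822]
 [ 0.      0.      0.      1.    ]]
{'time_s': 0.1, 'joint_positions': array([-9.75898045e-01,  3.59302419e-01,  1.11144883e-02, -2.90519089e-04,
       -1.22408702e+00, -2.88115313e-01]), 'joint_velocities': array([-0.00053671, -0.00264292,  0.00339604,  0.00059247, -0.00017444,
        0.00011214]), 'tau': array([-1.78258688e-03, -5.84765661e+01,  2.94109082e+01,  6.95452675e+00,
       -3.10696589e-03, -3.22239174e-06]), 'ee_pos': array([ 0.20368637, -0.64306996,  0.23045325]), 'orientation': array([ 4.79793569e-01, -3.10434846e+00, -2.28295756e-03]), 'force': array([0.60124217, 1.07091955, 0.02073746]), 'wrist_torque': array([-0.02995236,  0.00123024,  0.04717698]), 'finger_force': 0.0, 'opening': 0.0851750457386534}
```

View pics/scene0.png

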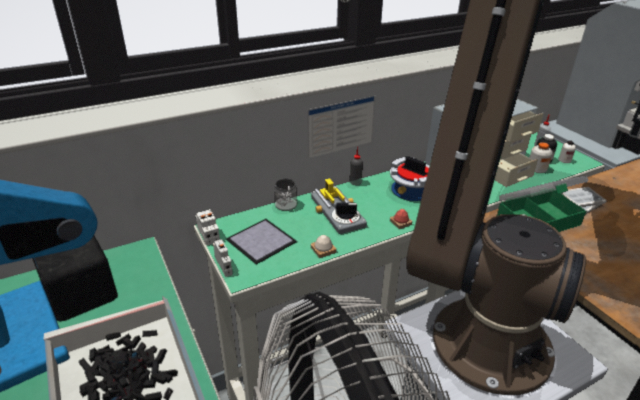

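View pics/top0.png

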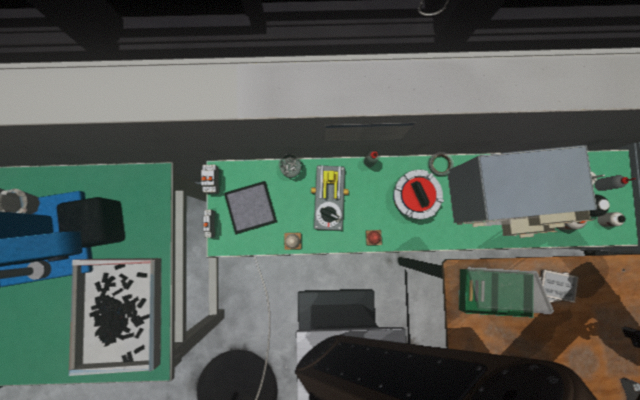

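The top view shows the mat at (250,207), the regulator with its knob at (328,212) and yellow lock at (331,182), and the pot at (418,195). The scene view shows the same things at (262,240), (340,205) and (410,175). I'll enlarge both.

```bash
python3 - <<'E'
import cv2,numpy as np
t=cv2.imread("pics/top0.png"); s=cv2.imread("pics/scene0.png")
a=cv2.resize(t[150:250,305:455],None,fx=5,fy=5,interpolation=cv2.INTER_CUBIC)[:, :]
cv2.imwrite("pics/topc.png",a)
b=cv2.resize(s[145:235,305:440],None,fx=5.9,fy=5.9,interpolation=cv2.INTER_CUBIC)
cv2.imwrite("pics/scenec.png",b); print(a.shape,b.shape)
E
```

```text
(500, 750, 3) (531, 796, 3)
```

View pics/topc.png

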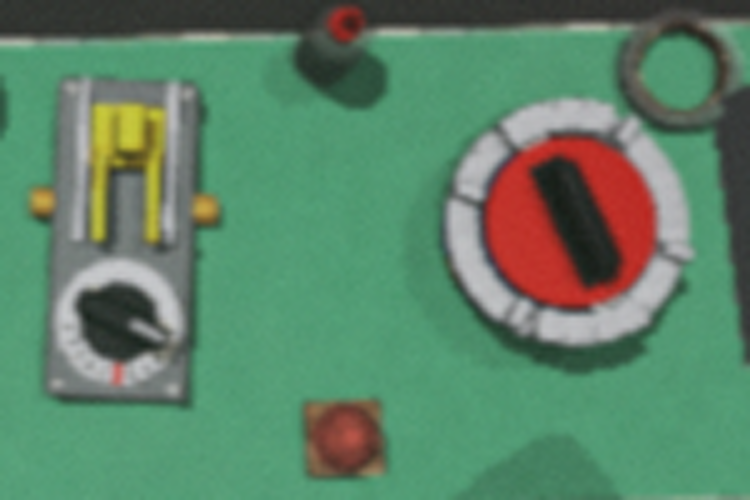

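View pics/scenec.png

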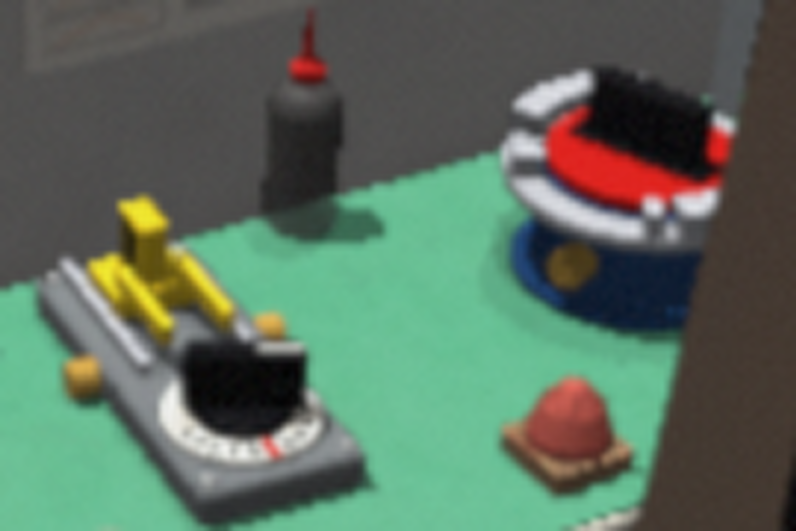

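The enlarged top view shows the knob at about (118,318), the white pointer at (150,330) and the red mark at (118,374), so the knob needs roughly 1 rad clockwise. The lock tab is at (130,127) and the cover bar runs from (550,165) to (605,280). The enlarged scene view shows the tab top at (143,205) and the knob bar top at (240,350). It also shows the cover bar top edge running from (595,75) to (715,125).

```bash
cat > h.py <<'E'
import cv2,numpy as np
from station import arm
M={n:arm.camera_model(n) for n in("scene","top")}
def ray(n,p):
    m=M[n];E=np.array(m["extrinsics"]);R=E[:3,:3]
    return -R.T@E[:3,3], R.T@np.array([(p[0]-m["cx"])/m["fx"],(p[1]-m["cy"])/m["fy"],1])
def plane(n,p,z):
    c,d=ray(n,p); return c+d*(z-c[2])/d[2]
def proj(n,P):
    m=M[n];E=np.array(m["extrinsics"]);q=E[:3,:3]@P+E[:3,3]
    return np.array([m["fx"]*q[0]/q[2]+m["cx"],m["fy"]*q[1]/q[2]+m["cy"]])
def tri(pt,ps):
    c1,d1=ray("top",pt);c2,d2=ray("scene",ps)
    A=np.stack([d1,-d2],1);k=np.linalg.lstsq(A,c2-c1,rcond=None)[0]
    a,b=c1+k[0]*d1,c2+k[1]*d2
    return (a+b)/2,np.linalg.norm(a-b)
def blob(n,img,lo,hi,box):   # largest HSV blob in box -> contour in full pixel coords (4x upsampled)
    x0,y0,x1,y1=box
    im=cv2.resize(img[y0:y1,x0:x1],None,fx=4,fy=4,interpolation=cv2.INTER_CUBIC)
    m=cv2.inRange(cv2.cvtColor(im,cv2.COLOR_RGB2HSV),np.array(lo),np.array(hi))
    c=max(cv2.findContours(m,cv2.RETR_EXTERNAL,cv2.CHAIN_APPROX_NONE)[0],key=cv2.contourArea)
    return (c[:,0].astype(np.float32)+.5)/4-.5+[x0,y0]
def world(n,c,z): return np.array([plane(n,p,z)[:2] for p in c])
def rect(w):
    (c,s,a)=cv2.minAreaRect((w*1000).astype(np.float32)); return np.round(c,1),np.round(s,1),round(a,1)
E
python3 - <<'E'
from h import *
t=cv2.imread("pics/top0.png")[:,:,::-1]; s=cv2.imread("pics/scene0.png")[:,:,::-1]
for n in M: print(n,ray(n,(0,0))[0].round(3))
red=blob("top",t,(0,150,120),(8,255,255),(390,165,447,225))
h=cv2.convexHull((world("top",red,.068)*1000).astype(np.float32)); print("red disc",cv2.fitEllipse(h))
hs=cv2.cvtColor(np.ascontiguousarray(t),cv2.COLOR_RGB2HSV)
bar=blob("top",t,(0,0,0),(180,255,60),(404,176,436,212))
print("coverbar",rect(world("top",bar,.104)))
# ring outer: not green
x0,y0=385,160
sub=cv2.resize(t[160:225,385:450],None,fx=4,fy=4,interpolation=cv2.INTER_CUBIC);H=cv2.cvtColor(sub,cv2.COLOR_RGB2HSV)
ring=blob("top",t,(0,0,130),(180,60,255),(390,165,447,225)); 
hr=cv2.convexHull((world("top",ring,.0715)*1000).astype(np.float32));print("ring",cv2.minEnclosingCircle(hr),cv2.fitEllipse(hr))
mat=blob("top",t,(100,10,60),(180,90,180),(215,170,285,240));print("mat",rect(world("top",mat,.005)))
mm=blob("top",t,(0,0,0),(180,90,140),(220,175,282,236));print("mat2",rect(world("top",mm,.005)))
reg=blob("top",t,(0,0,70),(180,60,255),(312,160,349,235));print("housing",rect(world("top",reg,.02)))
dial=blob("top",t,(0,0,150),(180,50,255),(312,198,345,230));print("dial",cv2.fitEllipse(cv2.convexHull((world("top",dial,.02)*1000).astype(np.float32))))
kb=blob("top",t,(0,0,0),(180,255,55),(316,200,345,226));print("knobblack",rect(world("top",kb,.0595)))
rm=blob("top",t,(0,120,120),(8,255,255),(320,218,338,232));print("redmark",world("top",rm,.0205).mean(0))
ye=blob("top",t,(22,150,60),(35,255,255),(318,165,345,202));print("yellow",rect(world("top",ye,.035)))
def T(a,b): return tri((305+a[0]/5-.4,150+a[1]/5-.4),(305+b[0]/5.9-.4,145+b[1]/5.9-.4))
print("tab tri",T((131,127),(143,206)));print("knobtop tri",T((122,318),(243,350)))
print("cover bar ends",T((553,165),(596,75)),T((603,280),(715,130)))
E
```

```text
scene [-0.416  0.623  0.794]
top [0.422 0.109 1.123]
red disc ((534.2425537109375, -196.8458709716797), (94.27363586425781, 95.75624084472656), 90.27043151855469)
coverbar (array([ 530.8, -190.5]), array([70.5, 23.7]), 23.7)
ring ((525.8594970703125, -192.20651245117188), 67.72306823730469) ((518.37744140625, -189.3431396484375), (101.63320922851562, 131.81228637695312), 157.64341735839844)
mat (array([515.6, 288.6]), array([115.2, 115.8]), 15.3)
mat2 (array([514.9, 288.1]), array([126.9, 127.2]), 15.0)
housing (array([536.6,  53.1]), array([ 86.8, 189.4]), 86.3)
dial ((487.98211669921875, 57.420963287353516), (73.57424926757812, 75.01537322998047), 55.06889343261719)
knobblack (array([484.8,  58.4]), array([38.3, 37. ]), 12.5)Traceback (most recent call last):
  File "<stdin>", line 19, in <module>
  File "h.py", line 21, in blob
    c=max(cv2.findContours(m,cv2.RETR_EXTERNAL,cv2.CHAIN_APPROX_NONE)[0],key=cv2.contourArea)
ValueError: max() iterable argument is empty
```

```bash
python3 - <<'E'
from h import *
t=cv2.imread("pics/top0.png")[:,:,::-1]; s=cv2.imread("pics/scene0.png")[:,:,::-1]
rm=blob("top",t,(0,80,100),(12,255,255),(322,218,336,230));print("redmark",world("top",rm,.0205).mean(0))
ye=blob("top",t,(22,120,50),(38,255,255),(318,165,345,202));print("yellow@35mm",rect(world("top",ye,.035)))
tb=blob("top",t,(22,120,185),(38,255,255),(318,165,345,202));print("bright yellow@68",rect(world("top",tb,.068)))
wp=blob("top",t,(0,0,110),(180,60,255),(329,211,338,220));print("white stripe@59.5",rect(world("top",wp,.0595)))
def T(a,b): return tri((305+a[0]/5-.4,150+a[1]/5-.4),(305+b[0]/5.9-.4,145+b[1]/5.9-.4))
print("tab tri",T((131,116),(143,206)));print("knobtop tri",T((122,318),(243,350)))
print("cover bar ends",T((553,165),(596,75)),T((603,280),(715,130)))
def Q(P):
    for n,o,k in(("top",(305,150),5),("scene",(305,145),5.9)): print(n,((proj(n,np.array(P))-o+.4)*k).round(0),end=" ")
    print()
u=np.array([np.cos(np.radians(-3.7)),np.sin(np.radians(-3.7))])
kn=np.array([.487,.0567]);print("knob pred");Q([*kn,.0595])
d=1.0-.065+np.pi
for k in(.028,-.028):Q([*(kn+k*np.array([np.cos(d),np.sin(d)])),.0595])
for z in(.068,.104):Q([.534,-.197,z])
for k in(.032,-.032):Q([.534+k*np.cos(.41),-.197+k*np.sin(.41),.104])
I=[cv2.resize(t[150:250,305:455],None,fx=8,fy=8,interpolation=cv2.INTER_CUBIC)[80:720,:380],]
I=cv2.resize(t[163:235,305:350],None,fx=8.3,fy=8.3,interpolation=cv2.INTER_CUBIC)
J=cv2.resize(s[173:235,305:370],None,fx=6.4,fy=6.4,interpolation=cv2.INTER_CUBIC)
o=np.zeros((598,800,3),np.uint8);o[:I.shape[0],:I.shape[1]]=I;o[:J.shape[0],380:380+J.shape[1]]=J
cv2.imwrite("pics/reg.png",o[:,:,::-1])
E
```

```text
redmark [0.45735254 0.0583299 ]
yellow@35mm (array([573.5,  50. ]), array([41.3, 80.4]), 87.0)
bright yellow@68 (array([594.5,  49.3]), array([10.6, 22.1]), 88.5)
white stripe@59.5 (array([479.6,  42.1]), array([20.1,  5.4]), 61.8)
tab tri (array([0.60020623, 0.04722057, 0.06761341]), np.float64(0.002486642257452231))
knobtop tri (array([0.48735111, 0.05658936, 0.05739144]), np.float64(0.0003497381111946419))
cover bar ends (array([ 0.5607514 , -0.18169245,  0.10050371]), np.float64(0.0046112405968031156)) (array([ 0.49759138, -0.20657856,  0.09593764]), np.float64(0.00348827926508829))
knob pred
top [122. 318.] scene [244. 347.] 
top [163. 347.] scene [307. 353.] 
top [ 81. 290.] scene [181. 341.] 
top [570. 222.] scene [642. 150.] 
top [589. 214.] scene [651.  86.] 
top [563. 161.] scene [593.  66.] 
top [615. 267.] scene [710. 108.]
```

View pics/reg.png

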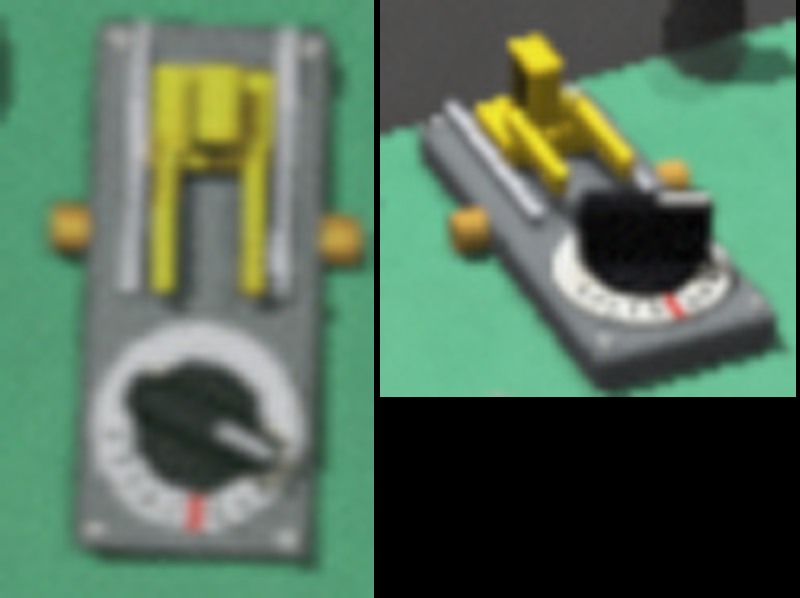

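Measured: knob at (0.487, 0.057) with its top at about 0.057–0.0595, and regulator yaw about −3.3°. The pointer is at 242°, so it needs 1.14 rad clockwise. Lock tab about (0.600, 0.050, 0.068), cover at (0.534, −0.197), mat at (0.515, 0.288). These agree with the stated sizes, so I'm moving to above the knob.

Request:
step_arm --pt "-2.4 2.9 0 0 0 0 1" --pt "-2.4 2.9 0 0 0 0 1" --pt "-2.4 2.9 0 0 0 0 1" --pt "-2.4 2.9 0 0 0 0 1" --pt "-2.4 2.9 0 0 0 0 1" --pt "-2.4 2.9 0 0 0 0 1" --pt "-2.4 2.9 0 0 0 0 1" --pt "-2.4 2.9 0 0 0 0 1" --pt "-2.4 2.9 0 0 0 0 1" --pt "-2.4 2.9 0 0 0 0 1"

```text
time_s: 1.1
ee_pos: [0.3451, -0.293, 0.2312]
orientation: [0.48, -3.105, -0.0]
force: [1.7, 0.1, 0.4]
opening: 0.0854
finger_force: 0.0
```

Request:
step_arm --pt "-2.4 2.9 0 0 0 0 1" --pt "-2.4 2.9 0 0 0 0 1" --pt "-2.4 2.9 0 0 0 0 1" --pt "-2.4 2.9 0 0 0 0 1" --pt "-2.4 2.9 0 0 0 0 1" --pt "-2.4 2.9 0 0 0 0 1" --pt "-2.4 2.9 0 0 0 0 1" --pt "-2.4 2.9 0 0 0 0 1" --pt "-2.4 2.9 0 0 0 0 1" --pt "-2.4 2.9 0 0 0 0 1"

```text
time_s: 2.1
ee_pos: [0.4863, 0.056, 0.2312]
orientation: [0.48, -3.104, -0.0]
force: [1.0, -0.2, 1.3]
opening: 0.0854
finger_force: 0.0
```

Request:
step_arm --pt "0 0 1 0 0 -0.13 0.75" --pt "0 0 1 0 0 -0.13 0.75" --pt "0 0 1 0 0 -0.13 0.75" --pt "0 0 1 0 0 -0.13 0.75" --pt "0 0 1 0 0 -0.13 0.75" --pt "0 0 1 0 0 -0.125 0.75" --pt "0 0 1 0 0 0 0.75" --pt "0 0 1 0 0 0 0.75" --pt "0 0 0 0 0 0 0.75" --pt "0 0 0 0 0 0 0.75"

```text
time_s: 3.1
ee_pos: [0.4863, 0.0543, 0.1512]
orientation: [1.615, -2.694, 0.0]
force: [-0.4, 0.0, 0.8]
opening: 0.0639
finger_force: 0.0
```

Request:
step_arm --pt "-0.25 0.05 1 0 0 0 0.4" --pt "0 0 2 0 0 0 0.4" --pt "0 0 2 0 0 0 0.4" --pt "0 0 2 0 0 0 0.4" --pt "0 0 1 0 0 0 0.4" --pt "0 0 1 0 0 0 0.4" --pt "0 0 1 0 0 0 0.4" --pt "0 0 1 0 0 0 0.4" --pt "0 0 0.7 0 0 0 0.4" --pt "0 0 0 0 0 0 0.4"

```text
time_s: 4.1
ee_pos: [0.4865, 0.0566, 0.0334]
orientation: [1.617, -2.692, -0.0]
force: [0.3, 0.4, -0.8]
opening: 0.0343
finger_force: 0.0
```

Request:
step_arm --pt "0 0 0 0 0 0 0.2" --pt "0 0 0 0 0 0 0.15" --pt "0 0 0 0 0 0 0.1" --pt "0 0 0 0 0 0 0.05" --pt "0 0 0 0 0 0 0" --pt "0 0 0 0 0 0 0" --pt "0 0 0 0 0 0 0" --pt "0 0 0 0 0 0 0" --pt "0 0 0 0 0 0 0" --pt "0 0 0 0 0 0 0"

```text
time_s: 5.1
ee_pos: [0.4876, 0.0568, 0.0348]
orientation: [-1.617, 2.692, -0.001]
force: [4.4, -3.9, 0.3]
opening: 0.0131
finger_force: 59.9
```

```bash
python3 - <<'E'
from h import *
s=arm.read_state();print(s["force"].round(1),s["wrist_torque"].round(2),s["ee_pos"].round(4),s["orientation"].round(3),s["opening"],s["finger_force"])
E
```

```text
[ 4.4 -3.9  0.3] [-1.43 -1.22 -0.01] [0.4876 0.0568 0.0348] [-1.617e+00  2.692e+00 -1.000e-03] 0.013090696324440924 59.88068461418152
```

Request:
step_arm --pt "0 0 0 0 0 0.12 0" --pt "0 0 0 0 0 0.12 0" --pt "0 0 0 0 0 0.12 0" --pt "0 0 0 0 0 0.12 0" --pt "0 0 0 0 0 0.12 0" --pt "0 0 0 0 0 0.12 0" --pt "0 0 0 0 0 0.12 0" --pt "0 0 0 0 0 0.12 0" --pt "0 0 0 0 0 0.12 0" --pt "0 0 0 0 0 0.06 0"

```text
time_s: 6.1
ee_pos: [0.4886, 0.0554, 0.0348]
orientation: [0.097, 3.138, -0.002]
force: [11.4, -17.4, -4.4]
opening: 0.0129
finger_force: 59.4
```

```bash
python3 - <<'E'
from h import *
s=arm.read_state();print(s["force"].round(1),s["wrist_torque"].round(2),s["ee_pos"].round(4),s["orientation"].round(3),s["opening"],s["finger_force"])
E
```

```text
[ 11.4 -17.4  -4.4] [-6.3  -4.56  0.18] [0.4886 0.0554 0.0348] [ 9.700e-02  3.138e+00 -2.000e-03] 0.012923725661834617 59.37411546707153
```

Request:
step_arm --pt "-0.1 -0.1 0 0 0 0 0" --pt "-0.1 -0.05 0 0 0 0 0" --pt "0 0 0 0 0 0 0" --pt "0 0 0 0 0 0 0.2" --pt "0 0 0 0 0 0 0.4" --pt "0 0 0 0 0 0 0.4" --pt "0 0 -2 0 0 0 0.4" --pt "0 0 -3 0 0 0 0.4" --pt "0 0 -4 0 0 0 0.4" --pt "0 0 -2 0 0 0 0.4"

```text
time_s: 7.1
ee_pos: [0.49, 0.0558, 0.1473]
orientation: [0.09, 3.137, 0.002]
force: [0.3, 0.2, -0.5]
opening: 0.0343
finger_force: 0.0
```

Request:
step_arm --pt "4 0 0 0 0 0 0.4" --pt "4 0 0 0 0 0 0.4" --pt "0 4 0 0 0 0 0.4" --pt "0 4 0 0 0 0 0.4" --pt "0 4 0 0 0 0 0.4" --pt "0 4 0 0 0 0 0.4" --pt "0 0 0 0 0 0 0.4" --pt "0 0 0 0 0 0 0.4" --pt "0 0 0 0 0 0 0.4" --pt "0 0 0 0 0 0 0.4"

```text
time_s: 8.1
ee_pos: [0.4182, 0.2187, 0.1443]
orientation: [-0.093, -3.14, 0.0]
force: [-0.4, -0.4, -0.1]
opening: 0.0342
finger_force: 0.0
```

```bash
python3 - <<'E'
from h import *
t=arm.grab_frame("top"); s=arm.grab_frame("scene")
cv2.imwrite("pics/top1.png",t[:,:,::-1]);cv2.imwrite("pics/scene1.png",s[:,:,::-1])
I=cv2.resize(t[163:235,305:350],None,fx=8.3,fy=8.3,interpolation=cv2.INTER_CUBIC)
J=cv2.resize(s[173:235,305:370],None,fx=6.4,fy=6.4,interpolation=cv2.INTER_CUBIC)
o=np.zeros((598,800,3),np.uint8);o[:I.shape[0],:I.shape[1]]=I;o[:J.shape[0],380:380+J.shape[1]]=J
cv2.imwrite("pics/reg1.png",o[:,:,::-1])
wp=blob("top",t,(0,0,110),(180,60,255),(320,210,336,221));print(rect(world("top",wp,.0595)))
print(arm.read_state()["force"])
E
```

```text
(array([482.6,  77.2]), array([12. , 30.4]), 88.4)
[-0.97019229 -0.68354435  0.46684242]
```

View pics/reg1.png

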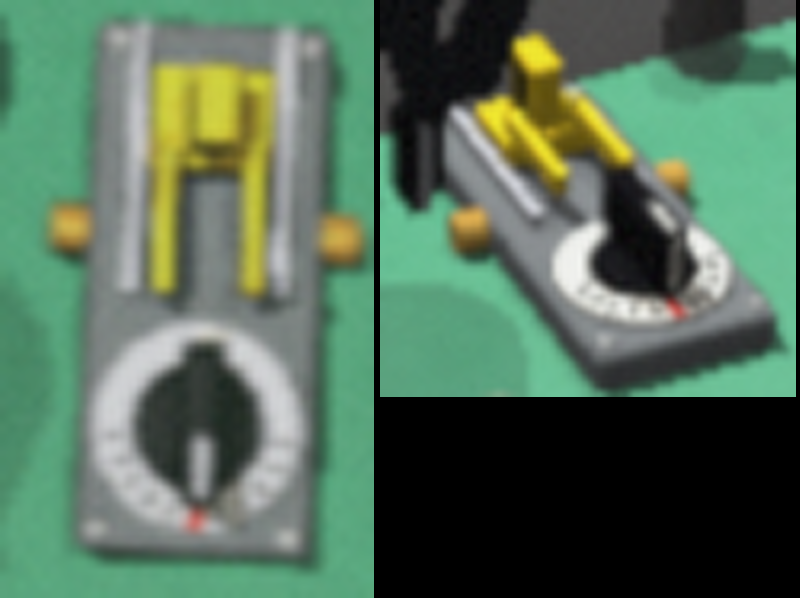

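The pointer stripe now runs from (203,435) to (199,490), ending at the red mark (195,520), and the lock is still open. I'll measure the angle precisely.

```bash
python3 - <<'E'
from h import *
t=cv2.imread("pics/top1.png")[:,:,::-1]
def axis(c,z):
    w=world("top",c,z)*1000; v=cv2.fitLine(w.astype(np.float32),cv2.DIST_L2,0,.01,.01).ravel(); return np.degrees(np.arctan2(v[1],v[0])).round(1),w.mean(0).round(1),rect(w/1000)
wp=blob("top",t,(0,0,100),(180,70,255),(326,214,332,223)); print("stripe",axis(wp,.0595))
for lo in(60,75,90):
    kb=blob("top",t,(0,0,0),(180,255,lo),(318,202,340,226)); print("black",axis(kb,.045))
rm=blob("top",t,(0,80,100),(12,255,255),(322,218,336,230));print("mark",axis(rm,.0205))
print("housing",[rect(world("top",blob("top",t,(0,0,l),(180,60,255),(312,160,349,235)),.02)) for l in(60,80)])
for a,b,z,k in(((203,342),(199,500),.0595,"bar"),((103,25),(80,545),.02,"L"),((328,30),(313,555),.02,"R"),((150,155),(150,292),.03,"pL"),((273,80),(265,292),.03,"pR")):
    f=lambda p:plane("top",(305+p[0]/8.3-.45,163+p[1]/8.3-.45),z)
    v=f(a)-f(b);print(k,np.degrees(np.arctan2(v[1],v[0])).round(1))
E
```

```text
stripe (np.float32(-3.6), array([471.1,  57.9]), (array([471.5,  57.7]), array([ 7.8, 20.5]), 88.2))
black (np.float32(-5.2), array([486.5,  57.5]), (array([486.5,  56.2]), array([38.9, 41.1]), 43.4))
black (np.float32(-3.4), array([485.8,  56.9]), (array([486.5,  56.2]), array([40.9, 43.2]), 43.4))
black (np.float32(-2.5), array([486.3,  57.1]), (array([486.5,  55.9]), array([43.4, 44.7]), 43.4))
mark (np.float32(-27.5), array([455.1,  58. ]), (array([455.2,  58. ]), array([4.4, 7.4]), 69.8))
housing [(array([536.5,  53.2]), array([ 86.8, 189.4]), 86.0), (array([536.5,  53.2]), array([ 86.8, 189.4]), 86.0)]
bar -3.2
L -4.1
R -3.6
pL -1.7
pR -4.0
```

Request:
step_arm --pt "-3.7 -3.15 0 0 0 0 0.4" --pt "-3.7 -3.15 0 0 0 0 0.4" --pt "-3.7 -3.15 0 0 0 0 0.4" --pt "-3.7 -3.15 0 0 0 0 0.4" --pt "-3.7 -3.15 0 0 0 0 0.4" --pt "0 0 0 0 0 0 0.4" --pt "0 0 2 0 0 0 0.4" --pt "0 0 2 0 0 0 0.4" --pt "0 0 1 0 0 0 0.4" --pt "0 0 1 0 0 0 0.4"

```text
time_s: 9.2
ee_pos: [0.5937, 0.0513, 0.0839]
orientation: [-0.092, -3.14, 0.0]
force: [0.2, 0.5, -0.2]
opening: 0.034
finger_force: 0.0
```

Request:
step_arm --pt "0 0 1 0 0 0 0.4" --pt "0 0 1 0 0 0 0.4" --pt "0 0 1 0 0 0 0.4" --pt "0 0 0.6 0 0 0 0.4" --pt "0 0 0.6 0 0 0 0.4" --pt "0 0 0 0 0 0 0.2" --pt "0 0 0 0 0 0 0.1" --pt "0 0 0 0 0 0 0" --pt "0 0 0 0 0 0 0" --pt "0 0 0 0 0 0 0"

```text
time_s: 10.2
ee_pos: [0.5941, 0.0477, 0.0449]
orientation: [0.093, 3.14, -0.006]
force: [-3.2, -20.6, 20.8]
opening: 0.015
finger_force: 75.0
```

Request:
step_arm --pt "0 -0.15 -0.1 0 0 0 0" --pt "0 -0.15 -0.1 0 0 0 0" --pt "0 0 -0.1 0 0 0 0" --pt "0 0 0 0 0 0 0" --pt "0.5 0 0 0 0 0 0" --pt "0.5 0 0 0 0 0 0" --pt "0.5 0 0 0 0 0 0" --pt "0 0 0 0 0 0 0" --pt "0 0 0 0 0 0 0" --pt "0 0 0 0 0 0 0"

```text
time_s: 11.2
ee_pos: [0.578, 0.0485, 0.0451]
orientation: [-0.093, -3.139, 0.002]
force: [-0.4, -6.0, 2.3]
opening: 0.015
finger_force: 72.1
```

Request:
step_arm --pt "0.4 0 0 0 0 0 0" --pt "0.4 0 0 0 0 0 0" --pt "0.4 0 0 0 0 0 0" --pt "0.4 0 0 0 0 0 0" --pt "0.4 0 0 0 0 0 0" --pt "0.4 0 0 0 0 0 0" --pt "0.4 0 0 0 0 0 0" --pt "0.2 0 0 0 0 0 0" --pt "0 0 0 0 0 0 0" --pt "0 0 0 0 0 0 0"

```text
time_s: 12.2
ee_pos: [0.5485, 0.0507, 0.0452]
orientation: [-0.093, -3.14, 0.001]
force: [-0.2, -5.4, 0.6]
opening: 0.0146
finger_force: 71.8
```

Request:
step_arm --pt "0.1 0 0 0 0 0 0" --pt "0.1 0 0 0 0 0 0" --pt "0.1 0 0 0 0 0 0" --pt "0.1 0 0 0 0 0 0" --pt "0 0 0 0 0 0 0" --pt "0 0 0 0 0 0 0" --pt "0 0 0 0 0 0 0" --pt "0 0 0 0 0 0 0" --pt "0 0 0 0 0 0 0" --pt "0 0 0 0 0 0 0"

```text
time_s: 13.2
ee_pos: [0.545, 0.051, 0.0452]
orientation: [0.093, 3.14, -0.001]
force: [1.4, -5.4, -0.6]
opening: 0.0146
finger_force: 71.5
```

Request:
step_arm --pt "0.1 0 0 0 0 0 0" --pt "0.1 0 0 0 0 0 0" --pt "0.1 0 0 0 0 0 0" --pt "0 0 0 0 0 0 0" --pt "0 0 0 0 0 0 0" --pt "0 0 0 0 0 0 0" --pt "0 0 0 0 0 0 0" --pt "0 0 0 0 0 0 0" --pt "0 0 0 0 0 0 0" --pt "0 0 0 0 0 0 0"

```text
time_s: 14.2
ee_pos: [0.5448, 0.0511, 0.0454]
orientation: [0.091, 3.136, 0.0]
force: [13.6, -12.4, -10.1]
opening: 0.0145
finger_force: 71.3
```

Request:
step_arm --pt "0 0 0 0 0 0 0.2" --pt "0 0 0 0 0 0 0.4" --pt "0 0 0 0 0 0 0.4" --pt "0 0 -1 0 0 0 0.4" --pt "0 0 -3 0 0 0 0.4" --pt "0 0 -4 0 0 0 0.4" --pt "0 0 -4 0 0 0 0.4" --pt "0 0 -4 0 0 0 0.4" --pt "0 0 0 0 0 0 0.4" --pt "0 0 0 0 0 0 0.4"

```text
time_s: 15.2
ee_pos: [0.5415, 0.0521, 0.2066]
orientation: [0.091, 3.139, 0.002]
force: [0.2, -0.1, -2.1]
opening: 0.034
finger_force: 0.0
```

Request:
step_arm --pt "-0.1 -3.1 0 0 0 0 0.4" --pt "-0.1 -3.1 0 0 0 0 0.4" --pt "-0.1 -3.1 0 0 0 0 0.4" --pt "-0.1 -3.1 0 0 0 0 0.4" --pt "0 -3.1 0 0 0 0 0.4" --pt "0 -3.1 0 0 0 0 0.4" --pt "0 -3.1 0 0 0 0 0.4" --pt "0 -3.1 0 0 0 0 0.4" --pt "0 0 0 0 0 0 0.4" --pt "0 0 0 0 0 0 0.4"

```text
time_s: 16.2
ee_pos: [0.5302, -0.1964, 0.2039]
orientation: [-0.094, -3.137, -0.001]
force: [0.7, -0.3, -0.0]
opening: 0.0342
finger_force: 0.0
```

```bash
python3 - <<'E'
from h import *
t=arm.grab_frame("top"); s=arm.grab_frame("scene")
cv2.imwrite("pics/top2.png",t[:,:,::-1]);cv2.imwrite("pics/scene2.png",s[:,:,::-1])
t0=cv2.imread("pics/top0.png")[:,:,::-1]
I=cv2.resize(t[163:235,305:350],None,fx=6,fy=6,interpolation=cv2.INTER_CUBIC)
J=cv2.resize(t0[163:230,386:452],None,fx=7.9,fy=7.9,interpolation=cv2.INTER_CUBIC)
o=np.zeros((598,800,3),np.uint8);o[:I.shape[0],:I.shape[1]]=I;o[:J.shape[0],275:275+J.shape[1]]=J[:,:525]
cv2.imwrite("pics/reg2.png",o[:,:,::-1])
for l in(45,60,80):
    b=blob("top",t0,(0,0,0),(180,255,l),(404,176,436,212)); w=world("top",b,.09); print(rect(w))
for lo in (120,150):
  red=blob("top",t0,(0,lo,100),(10,255,255),(390,165,447,225));h=cv2.convexHull((world("top",red,.068)*1000).astype(np.float32)); print(cv2.fitEllipse(h),cv2.minEnclosingCircle(h))
S=arm.read_state();print(S["ee_pos"],S["orientation"])
E
```

```text
(array([ 532.4, -194.7]), array([69.7, 21.8]), 23.2)
(array([ 532.3, -194.6]), array([71.4, 24. ]), 23.7)
(array([ 532.2, -194.7]), array([73.5, 25.4]), 23.1)
((534.3804321289062, -197.00416564941406), (95.80953216552734, 97.22669219970703), 94.30267333984375) ((534.5324096679688, -196.9403076171875), 49.10019302368164)
((534.167236328125, -196.80880737304688), (94.17155456542969, 96.23639678955078), 84.67631530761719) ((534.3792724609375, -197.1533203125), 48.5161018371582)
[ 0.53081985 -0.19552035  0.20448741] [-9.10323683e-02 -3.13860270e+00 -5.68267045e-04]
```

View pics/reg2.png

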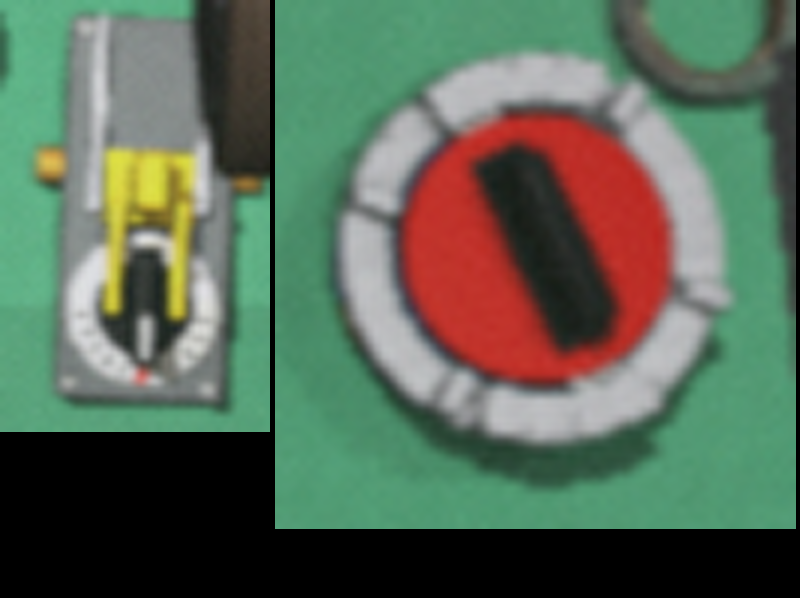

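The lock is home with its prongs either side of the bar, and the pointer stripe (145,335) stands on the red mark (141,377). The cover bar is still at about 23.5°. Next is the cover.

Request:
step_arm --pt "0 0 0 0 0 -0.12 0.4" --pt "0 0 0 0 0 -0.12 0.4" --pt "0 0 0 0 0 -0.12 0.4" --pt "0 0 0 0 0 -0.11 0.4" --pt "-0.28 -0.28 0 0 0 0 0.4" --pt "0 0 3 0 0 0 0.4" --pt "0 0 2 0 0 0 0.4" --pt "0 0 2 0 0 0 0.4" --pt "0 0 0 0 0 0 0.4" --pt "0 0 0 0 0 0 0.4"

```text
time_s: 17.3
ee_pos: [0.5354, -0.1973, 0.1355]
orientation: [0.641, -3.075, 0.0]
force: [-0.4, -0.5, 0.0]
opening: 0.0343
finger_force: 0.0
```

Request:
step_arm --pt "0 0 1 0 0 0 0.4" --pt "0 0 1 0 0 0 0.4" --pt "0 0 1 0 0 0 0.4" --pt "0 0 1 0 0 0 0.4" --pt "0 0 1 0 0 0 0.4" --pt "0 0 0.6 0 0 0 0.4" --pt "0 0 0 0 0 0 0.4" --pt "0 0 0 0 0 0 0.4" --pt "0 0 0 0 0 0 0.4" --pt "0 0 0 0 0 0 0.4"

```text
time_s: 18.3
ee_pos: [0.5354, -0.1976, 0.0798]
orientation: [-0.642, 3.074, -0.0]
force: [-0.3, -1.2, 0.0]
opening: 0.034
finger_force: 0.0
```

Request:
step_arm --pt "0 0 0 0 0 0 0.2" --pt "0 0 0 0 0 0 0.15" --pt "0 0 0 0 0 0 0.1" --pt "0 0 0 0 0 0 0.05" --pt "0 0 0 0 0 0 0" --pt "0 0 0 0 0 0 0" --pt "0 0 0 0 0 0 0" --pt "0 0 0 0 0 0 0" --pt "0 0 0 0 0 0 0" --pt "0 0 0 0 0 0 0"

```text
time_s: 19.3
ee_pos: [0.5354, -0.1977, 0.0799]
orientation: [-0.643, 3.074, -0.001]
force: [-0.7, 0.2, 5.9]
opening: 0.0127
finger_force: 59.3
```

```bash
cat > st.py <<'E'
from h import *
s=arm.read_state();o=s["orientation"]
print(s["force"].round(1),s["wrist_torque"].round(2),s["ee_pos"].round(4),"ydir",round((2*np.degrees(np.arctan2(o[1],o[0]))+270)%180,1),"grip",s["opening"].round(4),s["finger_force"],s["joint_positions"].round(2),"tau6",s["tau"][5].round(2))
E
python3 st.py
```

```text
Traceback (most recent call last):
  File "st.py", line 3, in <module>
    print(s["force"].round(1),s["wrist_torque"].round(2),s["ee_pos"].round(4),"ydir",round((2*np.degrees(np.arctan2(o[1],o[0]))+270)%180,1),"grip",s["opening"].round(4),s["finger_force"],s["joint_positions"].round(2),"tau6",s["tau"][5].round(2))
                                                                                                                                                   ^^^^^^^^^^^^^^^^^^
AttributeError: 'float' object has no attribute 'round'
```

```bash
sed -i 's/s\["opening"\].round(4)/s["opening"]/' st.py; python3 st.py
```

```text
[-0.7  0.2  5.9] [0.2  0.35 0.02] [ 0.5354 -0.1977  0.0799] ydir 113.6 grip 0.012704707101200583 59.3181574344635 [-0.01  0.33 -0.41  0.   -0.82 -1.15] tau6 0.01
```

Request:
step_arm --pt "0 0 0 0 0 -0.05 0" --pt "0 0 0 0 0 -0.05 0" --pt "0 0 0 0 0 -0.05 0" --pt "0 0 0 0 0 -0.05 0" --pt "0 0 0 0 0 -0.05 0" --pt "0 0 0 0 0 -0.05 0" --pt "0 0 0 0 0 -0.05 0" --pt "0 0 0 0 0 -0.05 0" --pt "0 0 0 0 0 -0.05 0" --pt "0 0 0 0 0 0 0"

```text
time_s: 20.3
ee_pos: [0.5356, -0.1977, 0.0799]
orientation: [-1.314, 2.852, -0.001]
force: [-0.2, 0.7, 4.9]
opening: 0.0131
finger_force: 59.4
```

```bash
python3 st.py
```

```text
[-0.2  0.7  4.9] [0.13 0.09 0.12] [ 0.5356 -0.1977  0.0799] ydir 139.5 grip 0.013087741459715896 59.431421756744385 [-0.01  0.33 -0.41  0.   -0.82 -0.7 ] tau6 0.52
```

Request:
step_arm --pt "0 0 0 0 0 -0.02 0" --pt "0 0 0 0 0 -0.02 0" --pt "0 0 0 0 0 -0.02 0" --pt "0 0 0 0 0 -0.02 0" --pt "0 0 0 0 0 -0.02 0" --pt "0 0 0 0 0 0 0" --pt "0 0 0 0 0 0 0" --pt "0 0 0 0 0 0 0" --pt "0 0 0 0 0 0 0" --pt "0 0 0 0 0 0 0"

```text
time_s: 21.3
ee_pos: [0.5356, -0.1977, 0.0798]
orientation: [-1.453, 2.785, -0.001]
force: [-0.7, -0.3, 4.9]
opening: 0.0127
finger_force: 59.5
```

```bash
python3 st.py
```

```text
[-0.7 -0.3  4.9] [0.06 0.1  0.  ] [ 0.5356 -0.1977  0.0798] ydir 145.1 grip 0.012683443548160072 59.45411503314972 [-0.01  0.33 -0.41  0.   -0.82 -0.6 ] tau6 0.01
```

Request:
step_arm --pt "0 0 0 0 0 -0.02 0" --pt "0 0 0 0 0 -0.02 0" --pt "0 0 0 0 0 -0.02 0" --pt "0 0 0 0 0 -0.02 0" --pt "0 0 0 0 0 0 0" --pt "0 0 0 0 0 0 0" --pt "0 0 0 0 0 0 0" --pt "0 0 0 0 0 0 0" --pt "0 0 0 0 0 0 0" --pt "0 0 0 0 0 0 0"

```text
time_s: 22.3
ee_pos: [0.5354, -0.1976, 0.0799]
orientation: [-1.561, 2.725, -0.001]
force: [-1.3, 1.4, 6.2]
opening: 0.0132
finger_force: 60.7
```

```bash
python3 st.py
```

```text
[-1.3  1.4  6.2] [ 0.26  0.28 -0.69] [ 0.5354 -0.1976  0.0799] ydir 149.6 grip 0.013195188300413113 60.67147493362427 [-0.01  0.33 -0.41 -0.   -0.82 -0.52] tau6 0.67
```

At 0.63 rad the wrist moment jumps to −0.69 N m, after about 0 at 0.55 rad: that is the stop. I'll ease back slightly and lift gently.

Request:
step_arm --pt "0 0 0 0 0 0.02 0" --pt "0 0 0 0 0 0.01 0" --pt "0 0 0 0 0 0 0" --pt "0 0 -0.1 0 0 0 0" --pt "0 0 -0.1 0 0 0 0" --pt "0 0 -0.1 0 0 0 0" --pt "0 0 -0.1 0 0 0 0" --pt "0 0 0 0 0 0 0" --pt "0 0 0 0 0 0 0" --pt "0 0 0 0 0 0 0"

```text
time_s: 23.3
ee_pos: [0.5349, -0.1976, 0.0832]
orientation: [1.522, -2.748, -0.0]
force: [0.6, -0.1, -1.6]
opening: 0.013
finger_force: 58.5
```

```bash
python3 st.py
```

```text
[ 0.6 -0.1 -1.6] [-0.08 -0.07 -0.02] [ 0.5349 -0.1976  0.0832] ydir 148.0 grip 0.012990253862686736 58.53687822818756 [-0.01  0.33 -0.41 -0.   -0.83 -0.55] tau6 0.02
```

Request:
step_arm --pt "0 0 -0.1 0 0 0 0" --pt "0 0 -0.1 0 0 0 0" --pt "0 0 -0.1 0 0 0 0" --pt "0 0 -0.1 0 0 0 0" --pt "0 0 -0.1 0 0 0 0" --pt "0 0 -0.1 0 0 0 0" --pt "0 0 0 0 0 0 0" --pt "0 0 0 0 0 0 0" --pt "0 0 0 0 0 0 0" --pt "0 0 0 0 0 0 0"

```text
time_s: 24.3
ee_pos: [0.535, -0.1976, 0.0892]
orientation: [1.522, -2.748, -0.0]
force: [-0.9, -0.4, -2.0]
opening: 0.0131
finger_force: 58.5
```

```bash
python3 st.py
```

```text
[-0.9 -0.4 -2. ] [-0.02 -0.03  0.  ] [ 0.535  -0.1976  0.0892] ydir 148.0 grip 0.01307729098845852 58.531195521354675 [-0.01  0.32 -0.4   0.   -0.85 -0.55] tau6 0.0
```

Request:
step_arm --pt "0 0 -1 0 0 0 0" --pt "0 0 -2 0 0 0 0" --pt "0 0 -3 0 0 0 0" --pt "0 0 -3 0 0 0 0" --pt "0 0 -2 0 0 0 0" --pt "-1 0.7 0 0 0 0 0" --pt "-2 1.3 0 0 0 0 0" --pt "-3 2 0 0 0 0 0" --pt "-3 2.1 0 0 0 0 0" --pt "-3 2.1 0 0 0 0 0"

```text
time_s: 25.3
ee_pos: [0.5283, -0.0508, 0.1989]
orientation: [1.521, -2.748, -0.001]
force: [1.4, -0.1, -2.3]
opening: 0.0126
finger_force: 58.8
```

Request:
step_arm --pt "-3 2.1 0 0 0 0 0" --pt "-3 2.1 0 0 0 0 0" --pt "-3 2.1 0 0 0 0 0" --pt "-3 2.1 0 0 0 0 0" --pt "-3 2.1 0 0 0 0 0" --pt "-3 2.1 0 0 0 0 0" --pt "-3 2 0 0 0 0 0" --pt "-3 2 0 0 0 0 0" --pt "-2 1.3 0 0 0 0 0" --pt "-1 0.7 0 0 0 0 0"

```text
time_s: 26.3
ee_pos: [0.5137, 0.2773, 0.1986]
orientation: [1.524, -2.746, 0.0]
force: [-0.2, -0.0, -2.8]
opening: 0.0128
finger_force: 58.7
```

Request:
step_arm --pt "-1 0.6 0 0 0 0 0" --pt "0 0 0 0 0 0 0" --pt "0 0 0 0 0 0 0" --pt "0 0 1 0 0 0 0" --pt "0 0 1 0 0 0 0" --pt "0 0 1 0 0 0 0" --pt "0 0 1 0 0 0 0" --pt "0 0 0 0 0 0 0" --pt "0 0 0 0 0 0 0" --pt "0 0 0 0 0 0 0"

```text
time_s: 27.3
ee_pos: [0.5152, 0.287, 0.1597]
orientation: [-1.522, 2.747, -0.0]
force: [-0.1, -0.1, -2.2]
opening: 0.0129
finger_force: 58.7
```

```bash
python3 st.py; python3 - <<'E'
from h import *
t=arm.grab_frame("top"); cv2.imwrite("pics/top3.png",t[:,:,::-1])
s=cv2.imread("pics/scene0.png")[:,:,::-1]
for l in (100,120):
    m=blob("scene",s,(100,8,40),(180,90,200),(220,212,302,266)); print("mat scene",rect(world("scene",m,.005)))
# mat corners by two views: height check
a=blob("top",cv2.imread("pics/top0.png")[:,:,::-1],(0,0,0),(180,90,140),(220,175,282,236))
b=blob("scene",s,(0,0,0),(180,90,140),(224,214,302,266)); print("mat2 scene",rect(world("scene",b,.005)))
f=lambda c:cv2.boxPoints(cv2.minAreaRect(c.astype(np.float32))).mean(0)
A=cv2.approxPolyDP(cv2.convexHull(a.astype(np.float32)),4,True)[:,0];B=cv2.approxPolyDP(cv2.convexHull(b.astype(np.float32)),4,True)[:,0]
print(len(A),len(B))
for p in A:
    w=plane("top",p,.005); q=proj("scene",w); j=np.argmin(np.linalg.norm(B-q,axis=1)); print(tri(p,B[j]))
E
```

```text
[-0.1 -0.1 -2.2] [ 0.01 -0.05  0.03] [0.5152 0.287  0.1597] ydir 148.0 grip 0.012913884240918074 58.71437430381775 [ 0.84  0.28 -0.28  0.   -1.01 -1.4 ] tau6 0.0
mat scene (array([513.1, 288.3]), array([121. , 120.8]), 14.9)
mat scene (array([513.1, 288.3]), array([121. , 120.8]), 14.9)
mat2 scene (array([512.2, 288.8]), array([129.5, 128.1]), 15.0)
4 4
(array([0.58996362, 0.24345921, 0.00393476]), np.float64(0.0013706611995055358))
(array([0.47129725, 0.2119438 , 0.00292786]), np.float64(0.0001574543918507688))
(array([0.43923007, 0.33275501, 0.00176395]), np.float64(0.0003895252106987758))
(array([0.55842407, 0.36502731, 0.00309812]), np.float64(0.0006155126041128409))
```

The mat's centre is about (0.5145, 0.2883) by two views, with corners 2–4 mm high (5 mm given). The cover hangs over it, so I'm lowering.

Request:
step_arm --pt "0 0.1 1.5 0 0 0 0" --pt "0 0 2 0 0 0 0" --pt "0 0 2 0 0 0 0" --pt "0 0 2 0 0 0 0" --pt "0 0 1.5 0 0 0 0" --pt "0 0 1 0 0 0 0" --pt "0 0 1 0 0 0 0" --pt "0 0 0.6 0 0 0 0" --pt "0 0 0.4 0 0 0 0" --pt "0 0 0.2 0 0 0 0"

```text
time_s: 28.35
ee_pos: [0.5142, 0.2875, 0.0373]
orientation: [-1.522, 2.748, 0.0]
force: [0.4, -0.0, -1.9]
opening: 0.013
finger_force: 58.8
```

Request:
step_arm --pt "0 0 0.1 0 0 0 0" --pt "0 0 0.1 0 0 0 0" --pt "0 0 0.1 0 0 0 0" --pt "0 0 0.1 0 0 0 0" --pt "0 0 0.1 0 0 0 0" --pt "0 0 0 0 0 0 0" --pt "0 0 0 0 0 0 0" --pt "0 0 0 0 0 0 0" --pt "0 0 0 0 0 0 0" --pt "0 0 0 0 0 0 0"

```text
time_s: 29.35
ee_pos: [0.5141, 0.2875, 0.0329]
orientation: [-1.523, 2.747, 0.0]
force: [-2.6, -0.1, 6.5]
opening: 0.0128
finger_force: 59.7
```

Contact at the expected height (0.033), with +6.5 N. Releasing and withdrawing.

Request:
step_arm --pt "0 0 -0.05 0 0 0 0" --pt "0 0 0 0 0 0 0.1" --pt "0 0 0 0 0 0 0.25" --pt "0 0 0 0 0 0 0.4" --pt "0 0 0 0 0 0 0.4" --pt "0 0 0 0 0 0 0.4" --pt "0 0 -1 0 0 0 0.4" --pt "0 0 -2 0 0 0 0.4" --pt "0 0 -4 0 0 0 0.4" --pt "0 0 -4 0 0 0 0.4"

```text
time_s: 30.35
ee_pos: [0.5137, 0.2869, 0.1443]
orientation: [1.522, -2.747, 0.001]
force: [0.1, 0.7, 0.6]
opening: 0.0342
finger_force: 0.0
```

Request:
step_arm --pt "0 0 -3 0 0 0 0.4" --pt "3 -2 -1 0 0 0 0.4" --pt "3 -2 0 0 0 0 0.4" --pt "3 -2 0 0 0 0 0.4" --pt "3 -2 0 0 0 0 0.4" --pt "3 -2 0 0 0 0 0.4" --pt "3 -2 0 0 0 0 0.4" --pt "0 0 0 0 0 0 0.4" --pt "0 0 0 0 0 0 0.4" --pt "0 0 0 0 0 0 0.4"

```text
time_s: 31.35
ee_pos: [0.5205, 0.0716, 0.1833]
orientation: [-1.522, 2.747, 0.0]
force: [-0.2, 0.3, -0.0]
opening: 0.0342
finger_force: 0.0
```

```bash
python3 - <<'E'
from h import *
t=arm.grab_frame("top"); s=arm.grab_frame("scene")
red=blob("top",t,(0,150,110),(8,255,255),(215,170,285,240));h=cv2.convexHull((world("top",red,.021)*1000).astype(np.float32)); print(cv2.fitEllipse(h))
I=cv2.resize(t[150:250,195:455],None,fx=3,fy=3,interpolation=cv2.INTER_CUBIC)
J=cv2.resize(s[170:270,190:450],None,fx=2.9,fy=2.9,interpolation=cv2.INTER_CUBIC)
o=np.zeros((595,785,3),np.uint8);o[:300,:780]=I;o[302:592,:J.shape[1]]=J
cv2.imwrite("pics/end.png",o[:,:,::-1])
E
```

```text
Traceback (most recent call last):
  File "h.py", line 21, in blob
    c=max(cv2.findContours(m,cv2.RETR_EXTERNAL,cv2.CHAIN_APPROX_NONE)[0],key=cv2.contourArea)
ValueError: max() iterable argument is empty
```

```bash
python3 - <<'E'
from h import *
t=arm.grab_frame("top"); s=arm.grab_frame("scene")
cv2.imwrite("pics/top4.png",t[:,:,::-1]);cv2.imwrite("pics/scene4.png",s[:,:,::-1])
I=cv2.resize(t[150:250,195:455],None,fx=3,fy=3,interpolation=cv2.INTER_CUBIC)
J=cv2.resize(s[170:270,190:450],None,fx=2.9,fy=2.9,interpolation=cv2.INTER_CUBIC)
o=np.zeros((595,785,3),np.uint8);o[:300,:780]=I;o[302:592,:J.shape[1]]=J
cv2.imwrite("pics/end.png",o[:,:,::-1])
E
```

```text
(no output)
```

View pics/end.png

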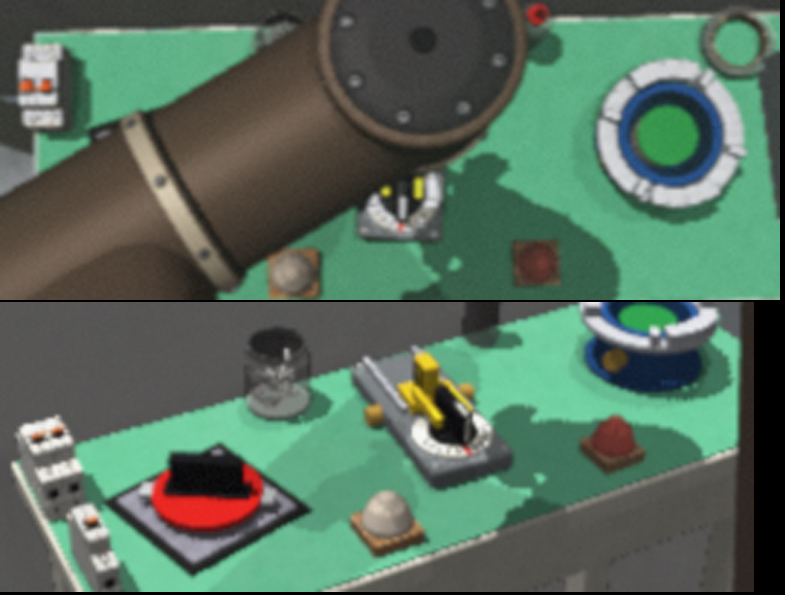

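The scene half shows the cover right way up on the mat at (208,495), the lock home at (430,385), the pot open, and the jar, pads and breakers upright. The arm hides the mat from the top camera, so I'll check the cover's centring from the scene view.

```bash
python3 - <<'E'
from h import *
s=cv2.imread("pics/scene4.png")[:,:,::-1];s0=cv2.imread("pics/scene0.png")[:,:,::-1]
red=blob("scene",s,(0,150,90),(10,255,255),(222,212,302,266));h=cv2.convexHull((world("scene",red,.021)*1000).astype(np.float32)); print(cv2.fitEllipse(h),cv2.boundingRect(h))
d=np.abs(s.astype(int)-s0).max(2)
for n,b in dict(jar=(272,178,300,212),white=(308,230,338,262),pad=(388,206,416,236),brk=(194,206,222,236),brk2=(212,236,236,276)).items(): print(n,(d[b[1]:b[3],b[0]:b[2]]>60).sum())
E
```

```text
((509.8043212890625, 288.2858581542969), (97.51606750488281, 101.96170043945312), 60.20038986206055) (459, 238, 96, 99)
jar 0
white 0
pad 337
brk 0
brk2 0
```

```bash
python3 -c "
from station import arm
print(arm.hand_in())"
```

```text
the job is handed in; nothing more can be done
None
```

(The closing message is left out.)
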